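Click the label reader's cover shut and show it the slide's label

TASK

First press the label reader's hinged cover down until its catch holds it shut by itself. Then take the thick glass slide out of its slotted stand and hold it in the air with the middle of its label at the reader's reading point, the frosted end (the one with the small corner notch) pointing at the reader's housing, the slide's length level and square to the housing's side, and the slide tipped at least 30 degrees from upright so that the label looks up towards the lens. Finish while still holding it there, still and touching nothing else, and leave the bottle, the dish and the jar where they are.

Things in the scene. Friction and masses are not known exactly. Their poses are not given: they have to be found in the camera images.
- reader: Label reader, fixed. White housing 140 (x) x 120 (y) x 66 mm high, origin at the centre of its underside, z up, +x away from the robot at yaw 0. A black pad 8 mm high with a white cross lies on its -y side (y -60 to -165, x -60 to 60 mm); a 50 mm wide strip runs on from it to x 215, where (x 195, y -110) a post, 14 mm across and 323 mm high, carries the black lens head.
- reader_cover (a joint): Angle (rad) of the grey cover on the housing: 0 shut, larger is more open; starts ajar, 0.3 to 0.6. A weak spring and a stiff hinge keep it ajar. A sprung-ball catch engages over the last 0.1 rad, takes about 4 to 10 N of push on the cover, then holds it at 0 to 0.02; not caught, it springs back above 0.1.
- cover_press (a point): Where to press: middle of the cover's upper side, 75 mm from the hinge; moves with the cover. Cover 100 x 100 x 6 mm, hinge line along the reader's y at reader x 45, z 70 mm, free edge on the -x side. With the cover shut this point is at reader (-30, 0, 76) mm.
- lens (a point): Mouth of the lens head (38 mm across, 55 mm long), at reader (130, -110, 290) mm. It looks down at the reading point at 45 degrees, from its +x side.
- read_point (a point): The reading point in the air, 160 mm above the bench, straight above the white cross on the pad: reader (0, -110, 160) mm. It has the reader's axes; the housing is on its +y side, its side wall 50 mm away.
- stand: Black slide stand, fixed, 60 (x) x 36 (y) x 22 mm high, origin at the centre of its underside, with a slot along its x, 9.6 mm wide, whose floor is 10 mm above the bench. The slide stands in it. Any yaw.
- slide: Thick glass slide 90 (x) x 8 (y) x 40 (z) mm, 50 to 90 g, standing on a long edge in the stand's slot, 15 mm past it at both ends, top 50 mm above the bench. Origin: middle of its lower edge; +x to the frosted (whitish) end, z up. Notch 8 x 8 mm in the frosted end's upper corner. Label (paper, dark bars) only on the frosted end's -y face: seen from that side the notch is at upper right.
- label (a point): The middle of the label: slide (33, -4, 20) mm, on the slide's -y face. It has the slide's axes.
- clear_end (a point): Middle of the clear end: slide (-45, 0, 20) mm.
- dropper_bottle: Amber bottle, 38 mm across, 90 mm high, loose; leave alone. Origin at the centre of its underside.
- petri_dish: Clear closed dish, 86 mm across, 15 mm high, loose; leave alone. Origin at the centre of its underside.
- oil_jar: Small jar, 44 mm across, 45 mm high, loose; leave alone. Origin at the centre of its underside.
There are look-alikes about, which are no part of the job. Of the things like the slide, leave any that is purple; of the rest the smaller one is meant.

How it is judged:
By the outcome, as a careful person would: the job done as asked, in the order asked, and still so for the second after the job is handed in, while the arm keeps its last pose, push and grip.
It also fails if it takes over 50 s, if anything falls off the work surface, if the arm or the gripper's body presses on something with over 40 N, if the wrist force passes 120 N, or if a joint passes its speed limit or range.

ROBOT

A 6-joint arm with a two-finger parallel gripper is mounted at the origin on the work surface. World frame = base frame: x ahead of the robot, y to its left, z up, the work surface at z = 0. Lengths are in m, angles in rad, forces in N, time in s.
With the tool pointing down it reaches from about 0.275 to 1 m from the base axis. Payload 8.4 kg.
Tool frame: the origin (TCP) lies on the centre line of the jaws, within the pads' length; the fingertips stand 8 mm ahead of it and the grasp point (between the pads) lies 11 mm behind it; z points along the fingers, y is the line along which they close (so a half turn about z gives the same grasp; the last joint's range is limited). The gripper opens to 85 mm and grips with 20 to 120 N. Pads are 22 mm wide; open, the fingers measure 114 mm over their backs; the gripper's body (76 mm by 85 mm) begins 54 mm behind the grasp point. The pads swing forward as they close: fully open they stand 13 mm farther back than shut.
Start: joints at [1.207, 0.353, 1.633, -0, 1.155, -0.002], TCP at [0.221, 0.585, 0.239] pointing down, gripper open.
Joint ranges: [-2.63, 2.63], [-0.92, 2.1], [0.06, 2.66], [-1.3, 4.44], [0, 2.69], [-3.02, 3.02]. Speed limits (rad/s): [2.22, 2.22, 2.79, 3.14, 3.14, 3.14].

INTERFACE

Orientations are given as [roll, pitch, yaw] about the fixed x, y, z axes, in that order (R = Rz(yaw) Ry(pitch) Rx(roll)).
In Python, from plant import monitor, capture, camera_params, ticket gives the robot as it stands.
- The arm moves only by the tool move_arm, never from a script. Its argument "deltas" is a list that holds one entry, the list of rows, each a list of 5 numbers: the shift along the tool's x, y, z in cm, then the turn about the tool's z in degrees, then the opening, from 0 (shut) to 1 (fully open). In form: [[[tx, ty, tz, turn, claw], ...]]. A call has exactly 5 rows; each row shifts and turns the commanded pose from where the row before left it, along the tool's axes as they then stand; what a row does not reach is not made up. A row lasts 1/8 s, in which the tool goes at most 62.5 mm and 10.7 degrees, less where a joint would pass 70% of its speed; a pose out of reach is approached as far as the arm can. A call with a gripper value outside its range is refused whole. The fingers move at their own pace and stop on an object; "grip_force" is the grip in N (left out, the last holds). Time passes only in rows, so rows that do not move let the fingers close, or fill a call up. It gives the time, the measured TCP pose, the force, the opening and the grip force at its end, in the units of the state.
- monitor.observe(): the state, without advancing time (a new reading comes with each control period).
- capture(name): name is "scene" or "top" or "wrist"; returns (picture, depth): 400x640x3 uint8, red, green, blue; 400x640 float32, m along the optical axis (not along the pixel's ray), 0 where there is no reading.
- camera_params(name): a dict with "mtx" (3x3 intrinsics, pixels), "position" and "rotation" of the camera in the world; the wrist camera has in their place "tool_from_camera" (4x4, takes a point from camera to tool coordinates, whose origin is the TCP and whose axes are the flange's). Camera axes: x right, y down, z forward; pixel columns grow to the right and rows downward; lengths in m; the calibration is good to about 2 mm. A picture is of the moment at which its call begins: read the wrist's pose just before it. camera_params takes no time and is no camera call.
- ticket.close_job(): hands the job in; it is judged then, once.
The state is a dict: "time_s": time; "joints": joint angles; "qvel": joint speeds; "joint_efforts": joint torques, N m; "tool_pos": TCP position; "tool_rot": TCP orientation; "force": force on the tool from outside, world axes, zero at the start; "ft_torque": the same for the moment, N m; "opening": finger opening in m; "gripper_force": force on a finger pad.
Only numpy, scipy, OpenCV 4.12 (cv2) and the standard library are available. Lean on these libraries where they do the work, as an engineer would, in place of code of your own. Each camera call takes 0.05 s, during which the arm holds its last target. There are 200 camera calls.

## Working session

There is one attempt and no reset: what is moved stays moved. The work goes in short steps, Python scripts to look and compute and a tool call to move; the robot and the scene stay as the last step left them, time stands still between calls to the robot, and variables do not carry over. Pictures are saved under pics/ and viewed, at most 10 in all, crops included, and the job is handed in when it is done.

Besides the shell and the picture viewer there is one more tool, called as name([rows], argument=value, ...), one row to a line, values as JSON. move_arm: Moves the arm, as the interface text tells. Its arguments: {"type":"object","properties":{"deltas":{"type":"array","items":{"type":"array","items":{"type":"array","items":{"type":"number"}}}},"grip_force":{"type":"number"}},"required":["deltas"]}

```bash
mkdir -p pics; ls
cat > h.py <<'E'
import numpy as np, cv2
from plant import monitor, capture, camera_params, ticket
from scipy.spatial.transform import Rotation as Ro
def cam(n):
    p=camera_params(n)
    if 'position' in p:
        R=np.array(p['rotation'],float)
        if R.shape!=(3,3): R=Ro.from_euler('xyz',R).as_matrix()
        return np.array(p['mtx']),R,np.array(p['position'])
    s=monitor.observe(); T=np.array(p['tool_from_camera'])
    R=Ro.from_euler('xyz',s['tool_rot']).as_matrix()
    return np.array(p['mtx']),R@T[:3,:3],np.array(s['tool_pos'])+R@T[:3,3]
def ray(c,uv):
    K,R,t=c; d=R@np.linalg.solve(K,[uv[0],uv[1],1.]); return t,d
def onz(c,uv,z):
    t,d=ray(c,uv); return t+d*(z-t[2])/d[2]
def proj(c,P):
    K,R,t=c; q=K@(R.T@(np.array(P)-t)); return q[:2]/q[2]
def deproj(c,uv,dep):
    t,d=ray(c,uv); return t+d*dep
def tri(c1,u1,c2,u2):
    t1,d1=ray(c1,u1);t2,d2=ray(c2,u2)
    s=np.linalg.lstsq(np.c_[d1,-d2],t2-t1,rcond=None)[0]
    a=t1+d1*s[0];b=t2+d2*s[1]; return (a+b)/2,np.linalg.norm(a-b)
E
python3 - <<'E'
from h import *
s=monitor.observe()
print({k:np.round(v,4) for k,v in s.items()})
for n in('scene','top'):
    c=cam(n);im,d=capture(n);np.savez('pics/%s.npz'%n,im=im,d=d)
    cv2.imwrite('pics/%s0.png'%n,im[...,::-1]); print(n,c[0].tolist(),np.round(c[1],3).tolist(),c[2])
print(camera_params('wrist')['tool_from_camera'])
E
```

```text
pics
{'time_s': np.float64(0.0), 'joints': array([ 1.2066,  0.3536,  1.6342, -0.    ,  1.1552, -0.0024]), 'qvel': array([-0.0002, -0.0005, -0.001 , -0.0019,  0.0003, -0.0001]), 'joint_efforts': array([ 1.00000e-03, -6.05253e+01, -3.42067e+01,  1.00000e-04,
        9.20000e-03, -0.00000e+00]), 'tool_pos': array([0.2211, 0.5841, 0.2386]), 'tool_rot': array([-3.1402,  0.    ,  2.7798]), 'force': array([ 0.5575, -0.2665,  0.7792]), 'ft_torque': array([ 0.0097, -0.0017,  0.0182]), 'gripper_force': np.float64(0.0), 'opening': np.float64(0.0851)}
scene [[518.9200053399712, 0.0, 330.11912837534004], [0.0, 518.9200053399712, 198.72413101615857], [0.0, 0.0, 1.0]] [[0.645, 0.538, -0.543], [0.764, -0.444, 0.468], [0.011, -0.716, -0.698]] [ 1.28066392 -0.52962816  1.02652522]
top [[407.7757657770622, 0.0, 325.6983582019182], [0.0, 407.7757657770622, 199.21117435748369], [0.0, 0.0, 1.0]] [[-0.013, -0.99, 0.141], [-1.0, 0.009, -0.026], [0.024, -0.141, -0.99]] [0.46221503 0.03762288 1.15477664]
[[ 4.51441299e-04 -9.45525382e-01 -3.25548075e-01  8.44564295e-02]
 [ 9.99999852e-01  5.25516533e-04 -1.39604538e-04  7.64253488e-04]
 [ 3.03080530e-04 -3.25547964e-01  9.45525479e-01 -1.34236043e-01]
 [ 0.00000000e+00  0.00000000e+00  0.00000000e+00  1.00000000e+00]]
```

View pics/top0.png

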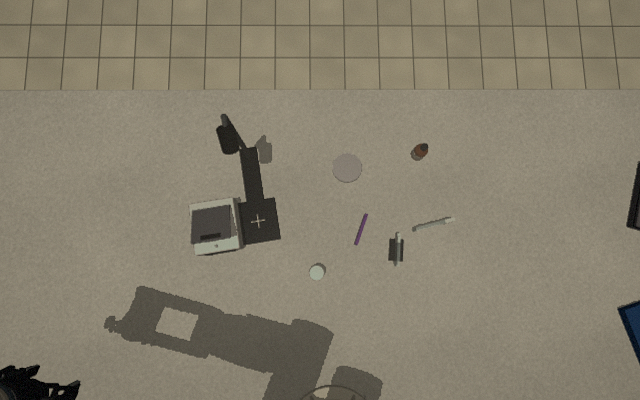

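View pics/scene0.png

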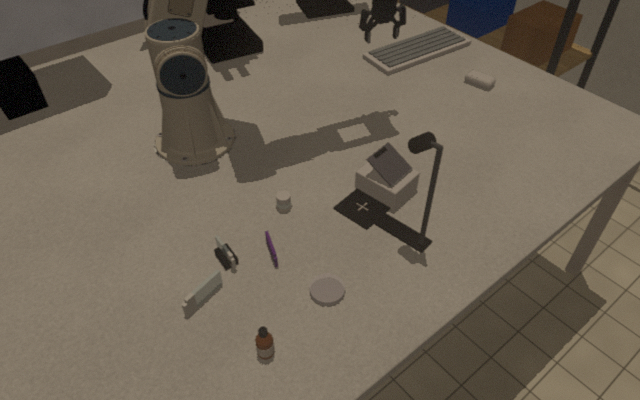

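The top view shows the reader housing at about (215,227), its pad cross at (258,220), the stand with slide at (397,248), the jar (317,271), the dish (347,168) and the bottle (420,151).
Slide candidates: a purple one at (361,229), which is excluded; a long one at (433,223), which is larger; and the one in the stand at (397,248), which is the smaller and my choice.
The scene view agrees: stand and slide (226,254), long one (202,290), purple (271,247).

Run:
```python
from h import *
A=np.load('pics/top.npz');c=cam('top');B=np.load('pics/scene.npz');cs=cam('scene')
for n,uv,z in [('cross',(258,220),.008),('stand',(397,248),.03),('jar',(317,271),.045),('dish',(347,168),.015),('bot',(420,151),.09),('purple',(361,229),.03),('long',(433,223),.03),('house',(215,227),.1),('post',(222,115),.32),('lens',(228,140),.3)]:
    print(n,onz(c,uv,z).round(3),deproj(c,uv,A['d'][uv[1],uv[0]]).round(3))
print('cross tri',tri(c,(258,220),cs,(362,207)))
im=A['im'].copy(); 
a=cv2.resize(im[190:280,180:290],None,fx=4,fy=4,interpolation=cv2.INTER_CUBIC);b=cv2.resize(im[200:275,340:470],None,fx=5,fy=5,interpolation=cv2.INTER_CUBIC)
s=B['im'][225:320,170:300];s=cv2.resize(s,None,fx=4,fy=4)
H=np.zeros((600,800,3),np.uint8)
b=cv2.resize(b,(390,225));a=cv2.resize(a,(400,327))
H[:327,:400]=a;H[:225,405:795]=b;H[230:230+min(370,s.shape[0]),405:800]=s[:370,:395]
cv2.imwrite('pics/crop1.png',H[...,::-1])
```

```text
cross [0.568 0.199 0.008] [0.568 0.199 0.005]
stand [ 0.485 -0.186  0.03 ] [ 0.484 -0.182  0.051]
jar [0.426 0.035 0.045] [0.426 0.035 0.044]
dish [ 0.714 -0.054  0.015] [ 0.714 -0.054  0.012]
bot [ 0.742 -0.246  0.09 ] [ 0.748 -0.252  0.07 ]
purple [ 0.538 -0.088  0.03 ] [ 0.537 -0.087  0.038]
long [ 0.552 -0.289  0.03 ] [ 0.55  -0.282  0.054]
house [0.543 0.296 0.1  ] [0.542 0.294 0.107]
post [0.763 0.233 0.32 ] [0.761 0.232 0.324]
lens [0.714 0.224 0.3  ] [0.707 0.218 0.325]
cross tri (array([0.56865165, 0.20003641, 0.00707813]), np.float64(0.0020750200359071665))
```

View pics/crop1.png

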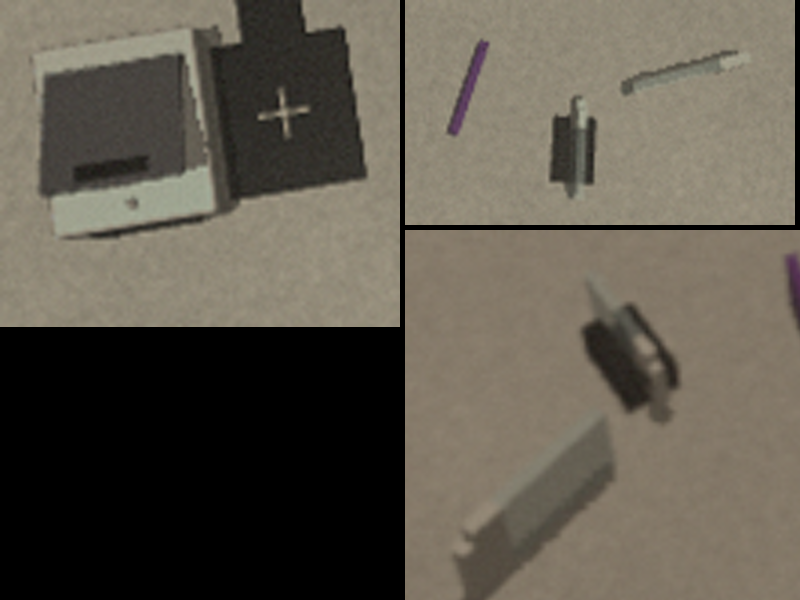

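The crop confirms that the slide in the stand is the smaller one, with its whitish end towards image-up (world +x). The long one is bigger and stands free. The reader yaw is about 10°. I'll move above the cover with the gripper closed.

move_arm([
  [[-3.8, -1.6, 0, 0, 0], [-3.8, -1.6, 0, 0, 0], [-3.8, -1.6, 0, 0, 0], [-3.8, -1.6, 0, 0, 0], [-3.8, -1.6, 0, 0, 0]],
])

```text
time_s: 0.72
tool_pos: [0.3713, 0.4413, 0.239]
tool_rot: [-3.141, -0.0, 2.78]
force: [-0.4, 0.5, -0.7]
opening: -0.0
gripper_force: 0.0
```

move_arm([
  [[-3.8, -1.6, 0, 0, 0], [-3.8, -1.6, 0, 0, 0], [-3.8, -1.6, 0, 0, 0], [-3.8, -1.6, 0, 0, 0], [-3.8, -1.4, 0, 0, 0]],
])

```text
time_s: 1.35
tool_pos: [0.5214, 0.301, 0.239]
tool_rot: [-3.141, -0.0, 2.78]
force: [0.5, -0.1, -0.4]
opening: -0.0002
gripper_force: 0.0
```

Run:
```python
from h import *
s=monitor.observe();print(s['tool_pos'],s['tool_rot'],s['joints'],s['force'],s['opening'])
c=cam('wrist');im,d=capture('wrist');np.savez('pics/w1.npz',im=im,d=d,K=c[0],R=c[1],t=c[2]);cv2.imwrite('pics/w1.png',im[...,::-1])
```

```text
[0.52136635 0.30104767 0.23896821] [-3.14110430e+00 -4.36069818e-04  2.77966208e+00] [ 5.21145012e-01  3.18236403e-01  1.68414476e+00  2.96634178e-05
  1.13986565e+00 -6.87733243e-01] [ 0.508399   -0.09260519 -0.36124571] -0.00015972874726531342
```

View pics/w1.png

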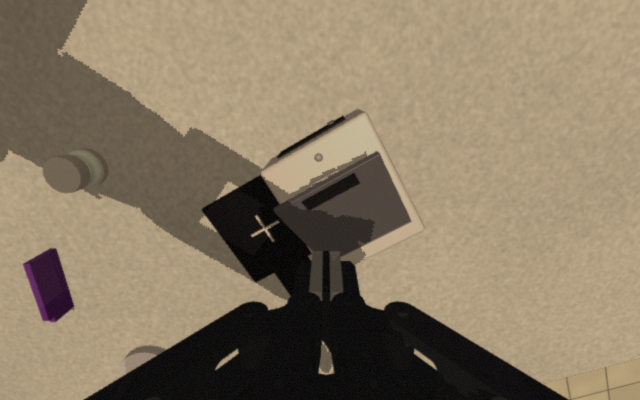

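The wrist view shows the pad cross at (265,229), pad corners at (203,210) and (257,281), housing top corners at (363,112) and (423,228), and the cover's free edge from (275,206) to (379,153).

Run:
```python
from h import *
W=np.load('pics/w1.npz');c=(W['K'],W['R'],W['t']);d=W['d']
t=cam('top');s=cam('scene')
for n,uv,z in [('cross',(265,229),.008),('padA',(203,210),.008),('padB',(257,281),.008),('hA',(363,112),.066),('hB',(423,228),.066),('hC',(262,172),.066)]:
    print(n,onz(c,uv,z).round(4),deproj(c,uv,d[uv[1],uv[0]]).round(3))
print('tri w-top',tri(c,(265,229),t,(258.3,220.5)))
for uv in [(379,154),(277,206),(405,215),(330,192),(355,178),(340,215),(380,195)]: print(uv,deproj(c,uv,d[uv[1],uv[0]]).round(4))
# cross by white mask
m=((W['im'][205:255,240:290].min(2)>120)).astype(np.uint8);ys,xs=np.nonzero(m);print(len(xs),xs.mean()+240,ys.mean()+205)
A=np.load('pics/top.npz')['im'][208:234,246:271];ys,xs=np.nonzero(A.min(2)>80);print(len(xs),xs.mean()+246,ys.mean()+208)
```

```text
cross [0.5674 0.2034 0.008 ] [0.567 0.204 0.009]
padA [0.5176 0.143  0.008 ] [0.518 0.143 0.008]
padB [0.6322 0.1626 0.008 ] [0.633 0.162 0.007]
hA [0.4717 0.3575 0.066 ] [0.472 0.358 0.062]
hB [0.605  0.3789 0.066 ] [0.443 0.332 0.373]
hC [0.4906 0.2462 0.066 ] [0.491 0.246 0.064]
tri w-top (array([5.68634732e-01, 2.00020631e-01, 2.52791256e-04]), np.float64(0.0031286974533264234))
(379, 154) [0.5018 0.3546 0.1201]
(277, 206) [0.514  0.2603 0.1181]
(405, 215) [0.5773 0.3637 0.0812]
(330, 192) [0.5181 0.3068 0.1188]
(355, 178) [0.5136 0.3303 0.1202]
(340, 215) [0.5471 0.306  0.1013]
(380, 195) [0.5416 0.3459 0.1016]
23 261.04347826086956 229.65217391304347
26 257.46153846153845 220.53846153846155
```

move_arm([
  [[0.3, 0.3, 2.3, 0, 0], [0, 0, 2.3, 0, 0], [0, 0, 2.3, 0, 0], [0, 0, 2.3, 0, 0], [0, 0, 2.0, 0, 0]],
])

```text
time_s: 2.02
tool_pos: [0.5184, 0.306, 0.1261]
tool_rot: [-3.141, -0.001, 2.78]
force: [-0.7, 0.6, 1.0]
opening: -0.0001
gripper_force: 0.5
```

move_arm([
  [[0, 0, 0.8, 0, 0], [0, 0, 0.8, 0, 0], [0, 0, 0.8, 0, 0], [0, 0, 0.8, 0, 0], [0, 0, 0.6, 0, 0]],
])

```text
time_s: 2.65
tool_pos: [0.5187, 0.3061, 0.0891]
tool_rot: [-3.141, -0.0, 2.78]
force: [-3.7, -0.3, 4.7]
opening: 0.0002
gripper_force: 2.2
```

move_arm([
  [[0, 0, 0.1, 0, 0], [0, 0, 0.1, 0, 0], [0, 0, 0.1, 0, 0], [0, 0, 0, 0, 0], [0, 0, 0, 0, 0]],
])

```text
time_s: 3.28
tool_pos: [0.519, 0.3062, 0.0864]
tool_rot: [3.141, 0.0, 2.78]
force: [-1.1, 0.1, 0.1]
opening: 0.0002
gripper_force: 0.0
```

move_arm([
  [[0, 0, 0.1, 0, 0], [0, 0, 0.1, 0, 0], [0, 0, 0.1, 0, 0], [0, 0, 0.1, 0, 0], [0, 0, 0, 0, 0]],
])

```text
time_s: 3.9
tool_pos: [0.519, 0.3062, 0.0835]
tool_rot: [3.141, 0.0, 2.78]
force: [-3.8, -2.4, 14.2]
opening: -0.0002
gripper_force: 7.1
```

move_arm([
  [[0, 0, -1.5, 0, 0], [0, 0, -3, 0, 0], [0, 0, -4, 0, 0], [0, 0, -4, 0, 0.5], [0, 0, -3, 0, 1]],
])

```text
time_s: 4.53
tool_pos: [0.5194, 0.3063, 0.2398]
tool_rot: [3.14, 0.001, 2.78]
force: [0.3, -0.4, -0.4]
opening: 0.0356
gripper_force: 0.0
```

Run:
```python
from h import *
s=monitor.observe();print(s['tool_pos'],s['tool_rot'],s['force'])
c=cam('wrist');im,d=capture('wrist');np.savez('pics/w2.npz',im=im,d=d,K=c[0],R=c[1],t=c[2]);cv2.imwrite('pics/w2.png',im[...,::-1])
o=np.array([.549,.310]);R=Ro.from_euler('z',9.6,degrees=True).as_matrix()[:2,:2]
for p in [(-50,40),(-50,30),(-30,40),(-10,40),(20,40),(-30,-40),(-50,-40),(-45,-20),(-45,20)]:
    q=np.r_[o+R@np.array(p)/1000,.076];u=proj(c,q).round().astype(int)
    print(p,u,deproj(c,u,d[u[1],u[0]]).round(4) if 0<=u[0]<640 and 0<=u[1]<400 else '')
```

```text
[0.51935946 0.30633222 0.23977886] [3.14000239e+00 1.31165216e-03 2.77977753e+00] [ 0.30184654 -0.37879818 -0.35163594]
(-50, 40) [350 145] [0.493  0.3415 0.0761]
(-50, 30) [340 151] [0.4951 0.3308 0.0753]
(-30, 40) [360 163] [0.5127 0.3447 0.075 ]
(-10, 40) [370 181] [0.5326 0.3481 0.076 ]
(20, 40) [384 206] [0.5624 0.3531 0.075 ]
(-30, -40) [289 204] [0.4404 0.3368 0.3739]
(-50, -40) [277 187] [0.5064 0.2617 0.0759]
(-45, -20) [298 181] [0.5076 0.2834 0.0776]
(-45, 20) [334 160] [0.501  0.3227 0.0762]
```

The cover reads flat at z = 0.076, so it is caught shut. Next, the stand.

move_arm([
  [[-1.4, -4.7, 0, 0, 1], [-1.4, -4.7, 0, 0, 1], [-1.4, -4.7, 0, 0, 1], [-1.4, -4.7, 0, 0, 1], [-1.4, -4.7, 0, 0, 1]],
])

```text
time_s: 5.2
tool_pos: [0.501, 0.0601, 0.2378]
tool_rot: [3.141, 0.001, 2.78]
force: [0.9, -1.2, 0.1]
opening: 0.0853
gripper_force: 0.0
```

move_arm([
  [[-1.4, -4.7, 0, 0, 1], [-1.4, -4.7, 0, 0, 1], [-1.4, -4.7, 0, 0, 1], [-1.4, -4.7, 0, 0, 1], [-1.4, -4.7, 0, 0, 1]],
])

```text
time_s: 5.82
tool_pos: [0.4833, -0.1846, 0.2378]
tool_rot: [3.142, 0.001, 2.78]
force: [0.9, 0.6, -0.1]
opening: 0.0855
gripper_force: 0.0
```

move_arm([
  [[0, 0, 0, 10.6, 1], [0, 0, 0, 10.6, 1], [0, 0, 0, 10.6, 1], [0, 0, 0, 10.6, 1], [0, 0, 0, 10.6, 1]],
])

```text
time_s: 6.45
tool_pos: [0.4835, -0.183, 0.2376]
tool_rot: [3.141, 0.0, 1.849]
force: [0.4, -0.5, -0.6]
opening: 0.085
gripper_force: 0.0
```

move_arm([
  [[0, 0, 0, 10.6, 1], [0, 0, 0, 10.6, 1], [0, 0, 0, 10.6, 1], [0, 0, 0, 10.6, 1], [0, 0, 0, 10.6, 1]],
])

```text
time_s: 7.08
tool_pos: [0.4836, -0.183, 0.2376]
tool_rot: [3.141, -0.0, 0.924]
force: [0.3, -0.2, -0.1]
opening: 0.0855
gripper_force: 0.0
```

Run:
```python
from h import *
s=monitor.observe();print(s['tool_pos'],s['tool_rot'],s['joints'])
c=cam('wrist');im,d=capture('wrist');np.savez('pics/w3.npz',im=im,d=d,K=c[0],R=c[1],t=c[2]);cv2.imwrite('pics/w3.png',im[...,::-1])
```

```text
[ 0.4835515  -0.18300523  0.23762206] [ 3.14117843e+00 -9.44700422e-05  9.23670959e-01] [-3.64686464e-01  1.86443394e-01  1.86383285e+00 -2.78655024e-05
  1.09089226e+00  2.82451784e-01]
```

View pics/w3.png

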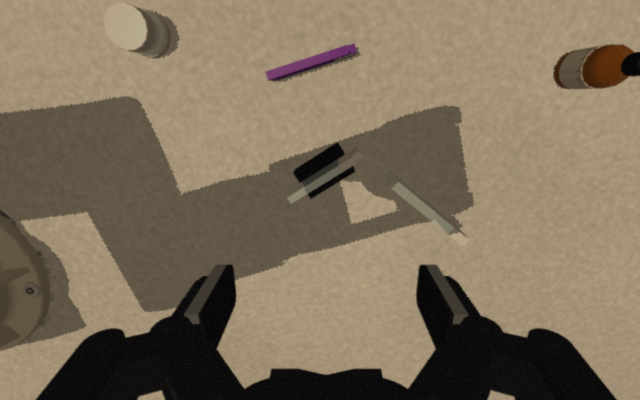

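The wrist view shows the slide in its stand from (289,200) to (356,155), the purple one at (311,62), the long one from (395,183) to (463,240), the jar at (130,30) and the bottle at (600,68).

move_arm([
  [[0, 0, 1.2, 10.6, 1], [0, 0, 1.2, 10.6, 1], [0, 0, 1.2, 10.6, 1], [0, 0, 1.2, 10.6, 1], [0, 0, 1.2, 10.6, 1]],
])

```text
time_s: 7.75
tool_pos: [0.4836, -0.183, 0.1772]
tool_rot: [3.141, -0.0, 0.002]
force: [-0.1, 0.4, -0.2]
opening: 0.0855
gripper_force: 0.0
```

Run:
```python
from h import *
W=np.load('pics/w3.npz');c=(W['K'],W['R'],W['t'])
a,b=onz(c,(289,199),.05),onz(c,(356,154),.05);print(a,b,np.linalg.norm(a-b),np.degrees(np.arctan2(*(b-a)[1::-1])))
s=monitor.observe();print(s['tool_pos'],s['tool_rot'],s['joints'])
c=cam('wrist');im,d=capture('wrist');np.savez('pics/w4.npz',im=im,d=d,K=c[0],R=c[1],t=c[2]);
x,y=proj(c,[.485,-.186,.04]);print(x,y)
x0=int(np.clip(x-100,0,440));y0=int(np.clip(y-75,0,250));print(x0,y0)
k=cv2.convertScaleAbs(im[y0:y0+150,x0:x0+200],alpha=1.5)
cv2.imwrite('pics/w4.png',cv2.resize(k,None,fx=4,fy=4,interpolation=cv2.INTER_CUBIC)[...,::-1])
```

```text
[ 0.43777955 -0.178057    0.05      ] [ 0.52238116 -0.1816758   0.05      ] 0.08467897971870852 -2.449307820389709
[ 0.48357739 -0.18303438  0.17719061] [ 3.14144228e+00 -3.45208164e-04  1.88154226e-03] [-3.64726507e-01  2.58882067e-01  1.92234674e+00 -2.03085011e-05
  9.59987679e-01  1.20419995e+00]
329.9091353661995 189.57935791102705
229 114
```

View pics/w4.png

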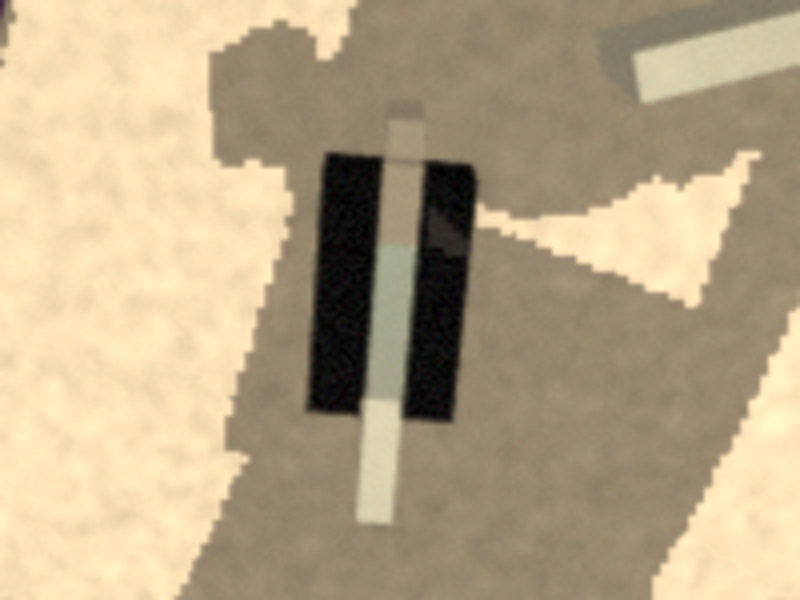

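The close crop shows the slide in its stand, with the notched frosted end at crop (405,110), pointing to world +x, and the clear end at (375,522). The label side faces -y, which is right in the image.

Run:
```python
from h import *
W=np.load('pics/w3.npz');c3=(W['K'],W['R'],W['t']);W=np.load('pics/w4.npz');c=(W['K'],W['R'],W['t'])
u=lambda x,y:(229+x/4-.4,114+y/4-.4)
a=onz(c,u(375,522),.05);b=onz(c,u(404,119),.05);n=onz(c,u(405,100),.042)
print(a,b,n,np.linalg.norm(a-b),np.linalg.norm(a-n),np.degrees(np.arctan2(*(b-a)[1::-1])))
print('tri clear end',tri(c,u(375,522),c3,(290.5,199.5)))
st=[onz(c,u(*p),.022) for p in [(325,153),(476,165),(453,421),(307,411)]]
print(np.round(st,4),np.mean(st,0)); print(np.degrees(np.arctan2(*(st[0]-st[3])[1::-1])),np.degrees(np.arctan2(*(st[1]-st[2])[1::-1])))
t=cam('top'); print('top cam check clear',proj(t,a),proj(t,b))
d=W['d'];
for p in [(380,460),(388,320)]:
    q=np.round(u(*p)).astype(int);print(deproj(c,q,d[q[1],q[0]]))
```

```text
[ 0.43640797 -0.17933679  0.05      ] [ 0.52732206 -0.18533897  0.05      ] [ 0.53005556 -0.18562762  0.042     ] 0.09111200795238729 0.09419896827825372 -3.777200888623504
tri clear end (array([ 0.43972104, -0.17890824,  0.05539379]), np.float64(0.0014700497664629838))
[[ 0.5153 -0.1678  0.022 ]
 [ 0.5127 -0.2022  0.022 ]
 [ 0.4498 -0.1981  0.022 ]
 [ 0.4523 -0.1625  0.022 ]] [ 0.48251807 -0.18266327  0.022     ]
-4.759015495321693 -3.7003935581140586
top cam check clear [396.70819399 265.90436703] [397.65435692 231.98985953]
[ 0.45198773 -0.18083007  0.051497  ]
[ 0.48376568 -0.18252295  0.04909045]
```

move_arm([
  [[0, 0, 2.8, 3.9, 0.5], [0, 0, 2.8, 0, 0.5], [0, 0, 2.8, 0, 0.5], [0, 0, 2.8, 0, 0.5], [0, 0, 1.0, 0, 0.5]],
])

```text
time_s: 8.43
tool_pos: [0.4828, -0.1827, 0.0543]
tool_rot: [-3.141, 0.002, -0.059]
force: [0.6, 0.9, 0.2]
opening: 0.0427
gripper_force: 0.0
```

Run:
```python
from h import *
s=monitor.observe();print(s['tool_pos'],s['tool_rot'],s['opening'])
c=cam('wrist');im,d=capture('wrist')
print(proj(c,[.483,-.1825,.05]))
cv2.imwrite('pics/w5.png',im[...,::-1])
```

```text
[ 0.48284889 -0.18271108  0.05430226] [-3.14098808e+00  1.90159892e-03 -5.90636658e-02] 0.042665936049288276
[326.9269338  269.70940179]
```

View pics/w5.png

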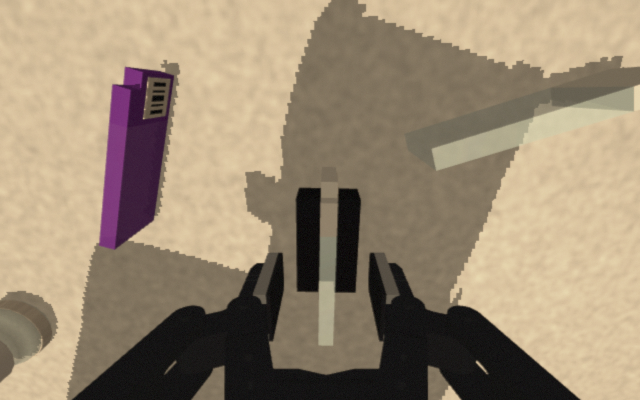

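The jaws straddle the slide, with the notch end up at (329,172) and the clear end at (326,343). Descend and grip.

move_arm([
  [[0, 0, 1.0, 0, 0.5], [0, 0, 0.8, 0, 0.4], [0, 0, 0, 0, 0], [0, 0, 0, 0, 0], [0, 0, 0, 0, 0]],
], grip_force=40)

```text
time_s: 9.1
tool_pos: [0.4837, -0.1831, 0.0376]
tool_rot: [3.141, -0.0, -0.063]
force: [0.5, 0.1, -0.9]
opening: 0.0073
gripper_force: 41.2
```

move_arm([
  [[0, 0, 0, 0, 0], [0, 0, -0.5, 0, 0], [0, 0, -1.5, 0, 0], [0, 0, -1.5, 0, 0], [0, 0, -1.5, 0, 0]],
])

```text
time_s: 9.72
tool_pos: [0.4838, -0.1831, 0.0888]
tool_rot: [3.141, -0.001, -0.063]
force: [-0.2, -0.4, -0.3]
opening: 0.0073
gripper_force: 41.2
```

Run:
```python
from h import *
s=monitor.observe();print(s['tool_pos'],s['tool_rot'],s['opening'],s['force'])
im,d=capture('scene');cs=cam('scene');x,y=proj(cs,s['tool_pos']);print(x,y)
w,_=capture('wrist')
x0,y0=int(x-50),int(y-40)
a=cv2.resize(cv2.convertScaleAbs(im[y0:y0+80,x0:x0+100],alpha=1.4),(500,400),interpolation=cv2.INTER_CUBIC)
b=cv2.resize(w[100:400,220:430],(280,400))
cv2.imwrite('pics/s6.png',np.hstack([a,b])[...,::-1])
```

```text
[ 0.48379439 -0.18305068  0.08880389] [ 3.14136254e+00 -8.63974847e-04 -6.33528018e-02] 0.007280711025239145 [-0.17394593 -0.35471053 -0.27075859]
222.3960026201216 235.68346233994893
```

View pics/s6.png

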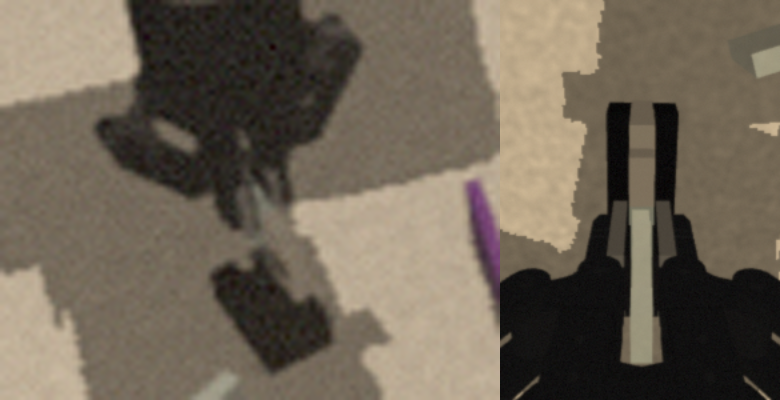

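The slide is out of the stand, held upright and centred in the jaws. I'll carry it to clear bench nearer the robot and set it on its long edge.

move_arm([
  [[-2.1, 0, 0, 0, 0], [-2.1, 0, 0, 0, 0], [-2.1, 0, 0, 0, 0], [-2.1, 0, 0, 0, 0], [-2.1, 0, 0, 0, 0]],
])

```text
time_s: 10.45
tool_pos: [0.378, -0.1762, 0.0873]
tool_rot: [3.142, -0.0, -0.063]
force: [-0.2, 0.9, -0.5]
opening: 0.0069
gripper_force: 41.3
```

move_arm([
  [[0, 0, 1.8, 0, 0], [0, 0, 1.8, 0, 0], [0, 0, 1.5, 0, 0], [0, 0, 0.7, 0, 0], [0, 0, 0.1, 0, 0]],
])

```text
time_s: 11.08
tool_pos: [0.3786, -0.1762, 0.0281]
tool_rot: [-3.141, 0.001, -0.063]
force: [0.4, -0.2, -0.9]
opening: 0.0069
gripper_force: 41.2
```

move_arm([
  [[0, 0, 0.1, 0, 0], [0, 0, 0.1, 0, 0], [0, 0, 0, 0, 0], [0, 0, 0, 0, 0], [0, 0, 0, 0, 0]],
])

```text
time_s: 11.7
tool_pos: [0.3791, -0.1765, 0.0274]
tool_rot: [3.141, -0.001, -0.063]
force: [-3.0, 1.9, 15.5]
opening: 0.0071
gripper_force: 43.6
```

move_arm([
  [[0, 0, -0.1, 0, 0], [0, 0, 0, 0, 0.2], [0, 0, 0, 0, 0.5], [0, 0, 0, 0, 0.5], [0, 0, 0, 0, 0.5]],
])

```text
time_s: 12.32
tool_pos: [0.3787, -0.1763, 0.0272]
tool_rot: [-3.142, 0.0, -0.063]
force: [-1.1, -0.5, 0.8]
opening: 0.0428
gripper_force: 0.0
```

move_arm([
  [[0, -0.6, 0, 0, 0.5], [0, -0.6, 0, 0, 0.5], [0, -0.5, 0, 0, 0.5], [0, -0.4, 0, 0, 0.5], [0, -0.4, 0, 0, 0.5]],
])

```text
time_s: 12.95
tool_pos: [0.3804, -0.1511, 0.0273]
tool_rot: [3.142, -0.0, -0.063]
force: [0.0, 0.4, -0.4]
opening: 0.0425
gripper_force: 0.0
```

move_arm([
  [[0, -0.3, 0, 0, 0.5], [0, -0.3, 0, 0, 0.5], [0, -0.3, 0, 0, 0.5], [0, -0.3, 0, 0, 0.5], [0, 0, 0, 0, 0.5]],
])

```text
time_s: 13.58
tool_pos: [0.381, -0.1392, 0.0273]
tool_rot: [-3.142, 0.0, -0.063]
force: [0.1, 0.0, -0.2]
opening: 0.0426
gripper_force: 0.0
```

Run:
```python
from h import *
s=monitor.observe();print(s['tool_pos'],s['opening'],s['force'])
w,_=capture('wrist');cv2.imwrite('pics/w7.png',w[...,::-1])
```

```text
[ 0.38104916 -0.13922847  0.02728106] 0.04264062864476601 [ 0.09965133  0.022895   -0.16614122]
```

View pics/w7.png

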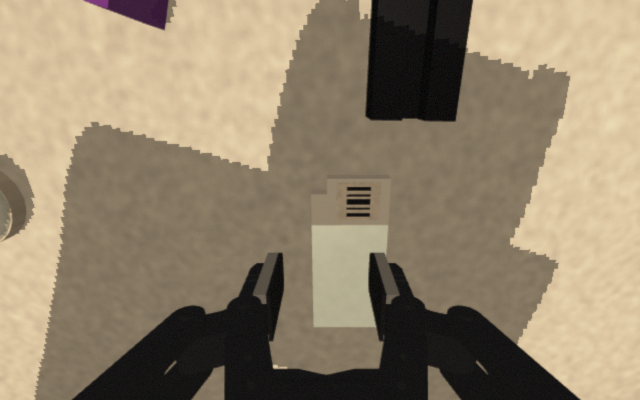

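The slide lies flat with its label up: bars at (358,200), notch at (318,185) and clear end at about (350,327). Raise and measure it.

move_arm([
  [[0, 0, -1.5, 0, 0.5], [0, 0, -2, 0, 0.7], [0, 0, -2, 0, 0.7], [0, 0, -1, 0, 0.7], [0, 0, 0, 0, 0.7]],
])

```text
time_s: 14.25
tool_pos: [0.3815, -0.1396, 0.0927]
tool_rot: [3.141, -0.001, -0.063]
force: [0.6, 0.1, 0.2]
opening: 0.0597
gripper_force: 0.0
```

Run:
```python
from h import *
s=monitor.observe();print(s['tool_pos'],s['tool_rot'],s['opening'],s['force'])
c=cam('wrist');w,d=capture('wrist');np.savez('pics/w8.npz',im=w,d=d,K=c[0],R=c[1],t=c[2]);t,dt=capture('top');ct=cam('top')
x,y=proj(ct,[.38,-.15,.008]);print('top px',x,y)
x0,y0=int(x-28),int(y-30)
a=cv2.resize(t[y0:y0+60,x0:x0+56],None,fx=6.6,fy=6.6,interpolation=cv2.INTER_CUBIC)
b=w[130:330,240:440];b=cv2.resize(b,None,fx=2,fy=2,interpolation=cv2.INTER_CUBIC)
print(x0,y0,a.shape,b.shape)
cv2.imwrite('pics/w8.png',np.hstack([b,cv2.resize(a,(373,400))])[...,::-1])
for P in [(.35,-.15),(.38,-.15),(.40,-.15),(.40,-.14)]:
    u=proj(c,[*P,.008]).round().astype(int); print(u,deproj(c,u,d[u[1],u[0]]).round(4))
```

```text
[ 0.3814794  -0.13961481  0.09266256] [ 3.14117206e+00 -1.32523987e-03 -6.34455092e-02] 0.05968502764283533 [0.58524719 0.08308158 0.23209804]
top px 383.93901089116827 286.38195712342514
355 256 (396, 370, 3) (400, 400, 3)
[343 250] [ 0.3499 -0.1501  0.0079]
[341 213] [ 0.3801 -0.15    0.0077]
[340 187] [ 0.4002 -0.1502  0.0083]
[326 188] [ 0.4001 -0.1402  0.0083]
```

View pics/w8.png

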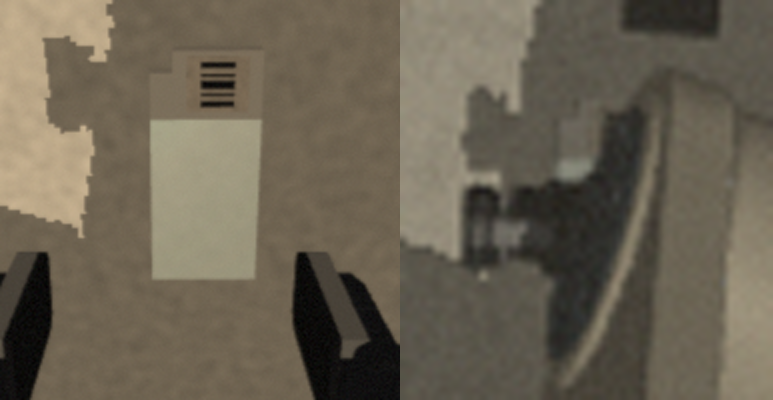

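The slide's corners in the left crop are the clear end at (152,279) and (256,279), the frosted end at (263,52) and (173,52), and the label at (218,85).

Run:
```python
from h import *
W=np.load('pics/w8.npz');c=(W['K'],W['R'],W['t'])
u=lambda x,y:(240+x/2-.25,130+y/2-.25)
P={k:onz(c,u(*p),.008) for k,p in dict(CL=(151,279),CR=(256,279),FR=(263,52),FN=(173,52),lab=(218,85)).items()}
for k,v in P.items(): print(k,v.round(4))
s=monitor.observe();yaw=s['tool_rot'][2]
ax=P['FR']-P['CR'];psi=np.arctan2(ax[1],ax[0]);print('len',np.linalg.norm(ax),'wid',np.linalg.norm(P['CL']-P['CR']),'psi',np.degrees(psi),'yaw',np.degrees(yaw))
e=np.array([np.cos(psi),np.sin(psi),0]);n=np.array([-e[1],e[0],0])
cl=(P['CL']+P['CR'])/2; ctr=cl+.045*e; print('centre',ctr,'label pred',ctr+.033*e)
g=ctr-.026*e;dw=g-np.array(s['tool_pos']);tx=np.array([np.cos(yaw),np.sin(yaw)]);ty=np.array([np.sin(yaw),-np.cos(yaw)])
print('grasp',g,'move tool',dw[:2]@tx,dw[:2]@ty)
```

```text
CL [ 0.3345 -0.1277  0.008 ]
CR [ 0.3319 -0.1686  0.008 ]
FR [ 0.4212 -0.1729  0.008 ]
FN [ 0.4231 -0.1419  0.008 ]
lab [ 0.4105 -0.1569  0.008 ]
len 0.08934764324649597 wid 0.041007977136376765 psi -2.722465324398705 yaw -3.627971699660259
centre [ 0.3781632  -0.15031742  0.008     ] label pred [ 0.41112595 -0.15188486  0.008     ]
grasp [ 0.35219254 -0.14908247  0.008     ] move tool -0.027930577348719923 0.011533016821122333
```

move_arm([
  [[-2.8, 1.15, 0, 0, 0.58], [0, 0, 2.5, 0, 0.58], [0, 0, 2.5, 0, 0.58], [0, 0, 2.0, 0, 0.58], [0, 0, 1.0, 0, 0.58]],
])

```text
time_s: 14.98
tool_pos: [0.3514, -0.1487, 0.0109]
tool_rot: [-3.141, 0.003, -0.063]
force: [-1.1, -0.4, -0.8]
opening: 0.0495
gripper_force: 0.0
```

move_arm([
  [[0, 0, 0.1, 0, 0.58], [0, 0, 0.1, 0, 0.58], [0, 0, 0.1, 0, 0.58], [0, 0, 0, 0, 0.58], [0, 0, 0, 0, 0.58]],
])

```text
time_s: 15.6
tool_pos: [0.3526, -0.1492, 0.0095]
tool_rot: [3.141, -0.001, -0.063]
force: [0.8, -0.7, 0.1]
opening: 0.0496
gripper_force: 0.0
```

Run:
```python
from h import *
s=monitor.observe();print(s['tool_pos'],s['tool_rot'],s['opening'],s['force'])
w,d=capture('wrist');cv2.imwrite('pics/w9.png',w[...,::-1])
```

```text
[ 0.35257064 -0.14919407  0.00953519] [ 3.14139386e+00 -5.24798422e-04 -6.33805239e-02] 0.04956818754860402 [ 0.75038937 -0.72849544  0.12479582]
```

View pics/w9.png

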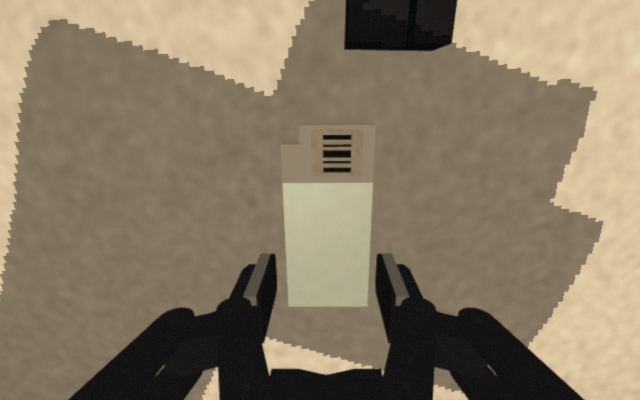

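The jaws straddle the slide's clear half with equal margins (slide edges at 284 and 371). That was my eleventh view, one over the limit of 10, so from here I'll use numbers only. Next I'll lower to touch the bench.

move_arm([
  [[0, 0, 0.1, 0, 0.58], [0, 0, 0.1, 0, 0.58], [0, 0, 0.1, 0, 0.58], [0, 0, 0, 0, 0.58], [0, 0, 0, 0, 0.58]],
])

```text
time_s: 16.27
tool_pos: [0.3524, -0.1491, 0.0063]
tool_rot: [-3.142, 0.0, -0.063]
force: [0.4, 0.3, 0.8]
opening: 0.0495
gripper_force: 0.0
```

move_arm([
  [[0, 0, 0.1, 0, 0.58], [0, 0, 0.1, 0, 0.58], [0, 0, 0, 0, 0.58], [0, 0, 0, 0, 0.58], [0, 0, 0, 0, 0.58]],
])

```text
time_s: 16.9
tool_pos: [0.3525, -0.1492, 0.005]
tool_rot: [3.141, -0.0, -0.063]
force: [-3.1, 2.2, 22.4]
opening: 0.0495
gripper_force: 10.9
```

move_arm([
  [[0, 0, -0.3, 0, 0.58], [0, 0, 0, 0, 0.4], [0, 0, 0, 0, 0.3], [0, 0, 0, 0, 0.3], [0, 0, 0, 0, 0.3]],
], grip_force=60)

```text
time_s: 17.52
tool_pos: [0.3526, -0.1492, 0.0078]
tool_rot: [3.141, -0.0, -0.064]
force: [-1.3, 0.4, 19.4]
opening: 0.0383
gripper_force: 57.9
```

move_arm([
  [[0, 0, 0, 0, 0.3], [0, 0, -0.5, 0, 0.3], [0, 0, -1, 0, 0.3], [0, 0, -1.5, 0, 0.3], [0, 0, -1.5, 0, 0.3]],
])

```text
time_s: 18.15
tool_pos: [0.3522, -0.1491, 0.053]
tool_rot: [-3.142, 0.0, -0.063]
force: [0.3, -0.7, -0.9]
opening: 0.0377
gripper_force: 60.7
```

```bash
cat > meas.py <<'E'
from h import *
def slide_depth(c,d,w,cen):
    s=monitor.observe();R=c[1]
    K=c[0];v,u=np.mgrid[0:d.shape[0],0:d.shape[1]]
    P=(np.stack([(u-K[0,2])/K[0,0],(v-K[1,2])/K[1,1],np.ones_like(d)],-1)*d[...,None])@R.T+c[2]
    m=(d>0)&(v<330)&(u>200)&(u<450)
    return P,m
E
python3 - <<'E'
from meas import *
s=monitor.observe();print(s['tool_pos'],s['tool_rot'],s['opening'],s['force'])
c=cam('wrist');w,d=capture('wrist');np.savez('pics/w10.npz',im=w,d=d,K=c[0],R=c[1],t=c[2])
P,m=slide_depth(c,d,w,None)
T=Ro.from_euler('xyz',s['tool_rot']).as_matrix();Q=(P-np.array(s['tool_pos']))@T
m&=(abs(Q[...,1])<.018)&(Q[...,0]>.015)&(Q[...,0]<.09)&(abs(Q[...,2])<.03)
q=Q[m];A=np.c_[q[:,:2],np.ones(len(q))];k=np.linalg.lstsq(A,q[:,2],rcond=None)[0];print(len(q),'plane tool z=',k,'x',q[:,0].min(),q[:,0].max())
m2=(abs(Q[...,1])<.03)&(Q[...,0]>.015)&(Q[...,0]<.09)&(abs(Q[...,2])<.02)
mm=m2.astype(np.uint8);cn,_=cv2.findContours(mm,cv2.RETR_EXTERNAL,cv2.CHAIN_APPROX_NONE);cn=max(cn,key=cv2.contourArea)[:,0]
print(cv2.minAreaRect(Q[cn[:,1],cn[:,0],:2].astype(np.float32)*1000))
for x in (.02,.03,.045,.055):
    r=Q[m2&(abs(Q[...,0]-x)<.002)];print(x,r[:,1].min(),r[:,1].max())
E
```

```text
[ 0.35224998 -0.14905192  0.05300377] [-3.14150325e+00  2.97293044e-04 -6.32711710e-02] 0.03771251619138594 [ 0.31338817 -0.65181977 -0.91371102]
9857 plane tool z= [ 0.00136251 -0.00625989  0.0003227 ] x 0.01500017658530118 0.07084651140429114
((42.85622787475586, -0.6127586364746094), (55.818214416503906, 40.18428039550781), 0.446166068315506)
0.02 -0.02070769724587284 0.019196055596174245
0.03 -0.020805974785389224 0.019274086976442947
0.045 -0.02047163474017165 0.01950376668082369
0.055 -0.020512184754137273 0.01942972649073545
```

The grasp is good: the top face is at tool z = 0.3 mm and flat, and the frosted end is at tool x = 70.8 mm, which puts the label at 58.8 mm. Lift, turn and carry.

move_arm([
  [[0, 0, -2, 0, 0.3], [0, 0, -2.5, 0, 0.3], [0, 0, -2.5, 0, 0.3], [0, 0, -2.5, 0, 0.3], [0, 0, -2.2, 0, 0.3]],
])

```text
time_s: 18.82
tool_pos: [0.3523, -0.1491, 0.1702]
tool_rot: [3.141, -0.0, -0.063]
force: [0.7, -0.7, -1.3]
opening: 0.0379
gripper_force: 60.8
```

move_arm([
  [[0, 0, 0, -10.3, 0.3], [0, 0, 0, -10.3, 0.3], [0, 0, 0, -10.3, 0.3], [0, 0, 0, -10.3, 0.3], [0, 0, 0, -10.3, 0.3]],
])

```text
time_s: 19.45
tool_pos: [0.3522, -0.149, 0.1692]
tool_rot: [-3.141, 0.0, 0.841]
force: [0.7, 0.3, -0.9]
opening: 0.038
gripper_force: 60.8
```

move_arm([
  [[0, 0, 0, -10.3, 0.3], [0, 0, 0, -10.3, 0.3], [0, 0, 0, -10.3, 0.3], [0, 0, 0, -10.3, 0.3], [0, 0, 0, -10.3, 0.3]],
])

```text
time_s: 20.08
tool_pos: [0.3522, -0.149, 0.1692]
tool_rot: [-3.141, -0.0, 1.74]
force: [0.2, -0.2, -1.1]
opening: 0.0378
gripper_force: 60.8
```

move_arm([
  [[1.6, 1.8, 0, 0, 0.3], [2.4, 2.6, 0, 0, 0.3], [2.4, 2.6, 0, 0, 0.3], [2.4, 2.6, 0, 0, 0.3], [2.4, 2.6, 0, 0, 0.3]],
])

```text
time_s: 20.7
tool_pos: [0.455, -0.0177, 0.1692]
tool_rot: [-3.141, 0.0, 1.735]
force: [-0.1, 0.0, -0.9]
opening: 0.0381
gripper_force: 60.8
```

move_arm([
  [[2.4, 2.6, 0, 0, 0.3], [2.4, 2.6, 0, 0, 0.3], [2.4, 2.6, 0, 0, 0.3], [1.6, 2.0, 0, 0, 0.3], [1.0, 1.4, 0, 0, 0.3]],
])

```text
time_s: 21.32
tool_pos: [0.5495, 0.097, 0.169]
tool_rot: [-3.141, 0.0, 1.735]
force: [-0.2, -0.5, -1.0]
opening: 0.0379
gripper_force: 60.8
```

Run:
```python
from meas import *
s=monitor.observe();print(s['tool_pos'],s['tool_rot'],np.degrees(s['tool_rot'][2]),s['opening'],s['force'])
c=cam('wrist');w,d=capture('wrist');np.savez('pics/w11.npz',im=w,d=d,K=c[0],R=c[1],t=c[2])
# housing & pad from depth: mask by height
P,_=slide_depth(c,d,w,None)
o=np.array([.549,.310]);Rr=Ro.from_euler('z',9.6,degrees=True).as_matrix()[:2,:2]
L=(P[...,:2]-o)@Rr*1000
dark=(w.max(2)<60)&(abs(P[...,2]-.008)<.006)
q=L[dark&(L[...,1]<-62)&(L[...,1]>-180)&(L[...,0]>-80)&(L[...,0]<75)]
print('pad pts',len(q),q.min(0) if len(q) else '',q.max(0) if len(q) else '')
top=(abs(P[...,2]-.064)<.006)
q=L[top&(abs(L[...,0])<85)&(abs(L[...,1])<75)]
if len(q): print('house',len(q),np.percentile(q,[.5,99.5],axis=0), cv2.minAreaRect(q.astype(np.float32)))
for z in (.16,): print(P[d>0][:,2].max())
```

```text
[0.5495077  0.09704333 0.16902801] [-3.14119236e+00  3.76846740e-05  1.73515552e+00] 99.41708787658695 0.03787251977840852 [-0.17441043 -0.50335397 -1.04777258]
pad pts 16979 [ -60.03562321 -163.30432338] [ 74.99820428 -62.00711152]
0.24967932840757726
```

Run:
```python
from meas import *
W=np.load('pics/w11.npz');c=(W['K'],W['R'],W['t']);w=W['im'];d=W['d']
v,u=np.mgrid[0:400,0:640];K=c[0]
D=np.stack([(u-K[0,2])/K[0,0],(v-K[1,2])/K[1,1],np.ones((400,640))],-1)@c[1].T
P=c[2]+D*((.008-c[2][2])/D[...,2])[...,None]
o=np.array([.549,.310]);Rr=Ro.from_euler('z',9.6,degrees=True).as_matrix()[:2,:2]
L=(P[...,:2]-o)@Rr*1000
flat=abs(d*D[...,2]+c[2][2]-.008)<.007
dark=(w.max(2)<60)&flat
for n,a,rng in(('-x',0,(-155,-70)),('-y',1,(-50,50)),('+x',0,(-155,-140))):
    pts=[]
    for b in np.arange(rng[0],rng[1],3):
        r=L[dark&(abs(L[...,1-a]-b)<1.5)&(abs(L[...,0])<85)&(L[...,1]<-50)&(L[...,1]>-185)]
        if len(r)>10: pts.append((b,np.percentile(r[:,a],99.5 if n=='+x' else .5)))
    p=np.array(pts)
    if len(p)>2:
        k=np.polyfit(p[:,0],p[:,1],1);print(n,len(p),'slope deg',np.degrees(np.arctan(k[0])).round(2),'median',np.median(p[:,1]).round(1),p[:,1].std().round(2))
r=L[(w.min(2)>110)&flat&(abs(L[...,0])<25)&(abs(L[...,1]+110)<25)]
print('cross',len(r),r.mean(0) if len(r) else '', (r.min(0)+r.max(0))/2 if len(r) else '')
# slide in tool
s=monitor.observe();T=Ro.from_euler('xyz',s['tool_rot']).as_matrix()
Q=(c[2]+D*d[...,None]-np.array(s['tool_pos']))@T
m=(abs(Q[...,1])<.03)&(Q[...,0]>.02)&(Q[...,0]<.09)&(abs(Q[...,2])<.015)
q=Q[m];print('slide',len(q),q[:,0].max(),q[:,1].min(),q[:,1].max(),np.median(q[:,2]),cv2.minAreaRect((q[:,:2]*1000).astype(np.float32)))
```

```text
-x 29 slope deg -9.12 median -59.1 12.87
-y 34 slope deg -8.66 median -151.5 5.18
+x 5 slope deg -0.19 median 56.7 0.21
cross 285 [  -0.46918357 -107.63473181] [  -0.72608738 -108.14933753]
slide 10155 0.07137105956544619 -0.0216722534680089 0.018719545809648304 0.000618781085489161 ((45.630027770996094, -1.5223560333251953), (51.42311096191406, 40.23817443847656), 0.39233294129371643)
```

move_arm([
  [[1.2, 1.0, 0.2, 0, 0.3], [1.2, 1.0, 0.25, 0, 0.3], [1.0, 0.8, 0.22, -0.4, 0.3], [0.6, 0.5, 0.15, 0, 0.3], [0.2, 0.2, 0.05, 0, 0.3]],
])

```text
time_s: 22.0
tool_pos: [0.5768, 0.1437, 0.1604]
tool_rot: [-3.141, 0.0, 1.742]
force: [0.1, -0.1, -0.0]
opening: 0.0375
gripper_force: 60.8
```

move_arm([
  [[0, 0, 0, 0, 0.3], [0, 0, 0, 0, 0.3], [0, 0, 0, 0, 0.3], [0, 0, 0, 0, 0.3], [0, 0, 0, 0, 0.3]],
])

```text
time_s: 22.62
tool_pos: [0.5767, 0.1433, 0.1606]
tool_rot: [3.142, -0.0, 1.741]
force: [-0.4, 0.2, -0.7]
opening: 0.0379
gripper_force: 60.8
```

Run:
```python
from h import *
s=monitor.observe();print(s['tool_pos'],np.degrees(s['tool_rot']),s['opening'],s['force'],np.abs(s['qvel']).max())
T=Ro.from_euler('xyz',s['tool_rot']).as_matrix();lab=np.array(s['tool_pos'])+T@[.059,-.0004,.0004];print('label',lab)
# label by bars in top & scene depth
for n in('top','scene'):
    c=cam(n);im,d=capture(n);np.savez('pics/%s9.npz'%n,im=im,d=d)
    v,u=np.mgrid[0:400,0:640];K=c[0]
    D=np.stack([(u-K[0,2])/K[0,0],(v-K[1,2])/K[1,1],np.ones((400,640))],-1)@c[1].T;P=c[2]+D*d[...,None]
    o=np.array([.549,.310]);R=Ro.from_euler('z',9.6,degrees=True).as_matrix()[:2,:2]
    L=(P[...,:2]-o)@R*1000
    m=(abs(P[...,2]-.16)<.008)&(abs(L[...,0])<40)&(L[...,1]>-145)&(L[...,1]<-80)
    if m.sum(): print(n,m.sum(),'z',np.median(P[m][:,2]),'x',L[m][:,0].min(),L[m][:,0].max(),'y max',L[m][:,1].max())
    m=(abs(L[...,0]+20)<30)&(abs(L[...,1])<40)&(P[...,2]>.05)&(P[...,2]<.14);print('cover z',np.percentile(P[m][:,2],[5,50,95]))
    for k,p in dict(jar=(.426,.035,.045),dish=(.714,-.054,.015),bot=(.742,-.246,.09)).items():
        a=proj(c,p).astype(int);A=np.load('pics/%s.npz'%n)['im']
        print(k,cv2.absdiff(A,im)[a[1]-8:a[1]+9,a[0]-8:a[0]+9].mean().round(1),end=' ')
    print()
```

```text
[0.5767144  0.14328016 0.1606353 ] [ 1.79997217e+02 -8.23537508e-04  9.97647212e+01] 0.03794923747460733 [-0.44429045  0.1708282  -0.68281119] 0.0008656217998014113
label [0.56631365 0.20135756 0.16023612]
top 65 z 0.15970369418565766 x -21.586770938097093 -3.7049654211390943 y max -100.01611421343355
cover z [0.07253082 0.07600932 0.07933647]
jar 46.9 dish 3.3 bot 3.4 
scene 29 z 0.15823983643278683 x -19.53067835091358 23.11568264987995 y max -96.65118379442453
cover z [0.07258724 0.07623872 0.07970835]
jar 31.1 dish 4.8 bot 5.5
```

```bash
python3 -c "
from h import *
print(ticket.close_job())"
```

```text
the job is handed in; nothing more can be done
None
```

The job is handed in: the cover was pressed shut and caught, and the slide is held flat, label up, about 1.5 mm from the reading point with its frosted end towards the housing. The flat pose is 90° from upright, because the tool can't tilt and I had to topple the slide onto the bench to turn it. I viewed 11 pictures, one over the limit of 10. The dish and bottle look unmoved; I couldn't confirm the jar in the final pictures, probably because of the arm or its shadow, but nothing I did went near it.

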